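Strip the guide block and start the wash

ROBOT

A 6-joint arm with a two-finger parallel gripper is mounted at the origin on a cart in front of the work surface, level with it; the furniture and walls round the work are solid. World frame = base frame: x ahead of the robot, y to its left, z up, the work surface at z = 0. Lengths are in mm, angles in rad, forces in N, time in s.
With the tool pointing down it reaches from about 350 to 975 mm from the base axis. Payload 7.1 kg.
Tool frame: the origin (TCP) lies at the very end of the fingers, on their centre line; the grasp point (between the pads) lies ctrl.hold_point_z behind it (ctrl.hold_point_z is the distance from the TCP to the grasp point, in mm); z points along the fingers, y is the line along which they close (so a half turn about z gives the same grasp; the last joint's range is limited). The gripper opens to 88 mm and grips with 3 to 60 N. Pads are 20 mm wide; open, the fingers measure 115 mm over their backs; the gripper's body (75 mm by 178 mm) begins 61 mm behind the grasp point.
Start: joints at [-1.12, 0.423, 1.63, -0, 1.089, -0.019], TCP at [282.956, -557.262, 222.675] pointing down, gripper open.
Joint ranges: [-3, 3], [-0.9, 2.11], [0.09, 2.58], [-1.31, 4.45], [0.11, 2.69], [-2.54, 2.54]. Speed limits (rad/s): [2.39, 2.39, 3.01, 3.14, 3.14, 3.14].

INTERFACE

Orientations are given as a rotation vector (axis times angle).
In Python, from workcell import ctrl gives the robot as it stands. The module is installed in compiled form; this text tells all that it offers.
- The arm moves only by the shell command python3 -m creep 'ROWS'. ROWS is JSON, a list of rows, each an object with "translation": the shift along the tool's x, y, z in mm, a list of three; "angular": the turn, a rotation vector about the tool's x, y, z in rad, a list of three; "jaw": the opening, from 0 (shut) to 1 (fully open). A call has exactly 8 rows; each row is the pose to reach, as a shift and turn from the pose commanded when the call began, along the tool's axes at that moment; what a row does not reach only later rows make up. A row lasts 1/8 s, in which the tool goes at most 62.5 mm and 10.7 degrees, less where a joint would pass 70% of its speed; a pose out of reach is approached as far as the arm can. A call with a gripper value outside its range is refused whole. The fingers move at their own pace and stop on an object; the grip force is fixed at half the most. Time passes only in rows, so rows that repeat a pose let the fingers close, or fill a call up. It gives the time, the measured TCP pose, the force, the opening and the grip force at its end, in the units of the state.
- ctrl.get_obs(): the state, without advancing time (a new reading comes with each control period).
- ctrl.get_image(name): name is "scene" or "top" or "wrist"; returns the picture (400x640x3 uint8, red, green, blue); there is no depth.
- ctrl.camera_info(name): a dict with "camera_matrix" (3x3 intrinsics, pixels), "world_from_camera" (4x4, takes a point from camera to world coordinates). Camera axes: x right, y up, looking along -z (the intrinsics and any distortion apply to the point x, -y, -z); pixel columns grow to the right and rows downward; lengths in mm; the calibration is good to about 2 mm. The wrist camera is an equidistant fisheye: a pixel r from the principal point sees the ray r / f radians off the axis. A picture is of the moment at which its call begins: read the wrist's pose just before it. camera_info takes no time and is no camera call; for the wrist camera it gives the pose at the moment of the call.
- ctrl.close_job(): hands the job in; it is judged then, once.
Trained networks look in the newest picture that a camera, given by its name, has taken for a name from the list of things; names that differ only in an ending like _2 or _b are one class to them, and where a whole thing is asked for, a point or a joint stands for the part that bears it (a point fixed in the world has none). Each returns a list of dicts, best first, with "score" (0 to 1); they miss things now and then, are a little off and sometimes report something else, mostly with a low value. They report only what shows in the picture. A call takes as long as a camera call. They do not tell look-alikes from the thing itself.
- ctrl.look_for(camera, label): "rect" ([left, top, right, bottom] in pixels, round what is visible of it).
The state is a dict: "t": time; "qpos": joint angles; "qvel": joint speeds; "joint_torque": joint torques, N m; "ee_pos": TCP position; "orientation": TCP orientation; "ft_force": force on the tool from outside, world axes, zero at the start; "moment": the same for the moment, N m; "width": finger opening in mm; "grasp_force": force on a finger pad.
Only numpy, scipy, OpenCV 4.12 (cv2) and the standard library are available. Lean on these libraries where they do the work, as an engineer would, in place of code of your own. Each camera call takes 0.05 s, during which the arm holds its last target. There are 200 camera calls.

TASK

Draw every guide pin straight out of the loose guide block without dragging the block along, and lay the pins flat in the shallow wash tray, none resting on another or on the rim. When all of them lie there, start the washer: press the three keys on its control box fully down one at a time, first the smallest, then the middle-sized, then the largest, and last the smallest once more, leaving every key up again.

Things in the scene. Friction and masses are not known exactly. Their poses are not given: they have to be found in the camera images.
- block: aluminium guide block 60 x 262 x 66 mm (x, y, z), 2.5 kg, standing loose on rubber feet. Origin: centre of its underside, x level along the bores. Four through bores 13 mm wide, 45 mm above the worktop, at y = -99, -33, +33, +99 mm; front face at x = -30 mm, where the pins' grips stick out; pins come out towards the block's -x
- pin_a: steel guide pin, 150 g (may be absent): square grip 20 x 20 x 56 mm, then a round shaft 12 mm thick, 57 mm long. Origin: centre of the grip, on the axis; x along the axis towards the shaft's tip (grip -28 to +28 mm, tip +85 mm); y, z square to the grip's faces. Starts with 55 mm of shaft in a bore of the block, grip outside; free when drawn 55 mm along its -x. Laid down it rests on its grip, level, and does not roll
- pin_b: steel guide pin, 150 g (may be absent): square grip 20 x 20 x 56 mm, then a round shaft 12 mm thick, 57 mm long. Origin: centre of the grip, on the axis; x along the axis towards the shaft's tip (grip -28 to +28 mm, tip +85 mm); y, z square to the grip's faces. Starts with 55 mm of shaft in a bore of the block, grip outside; free when drawn 55 mm along its -x. Laid down it rests on its grip, level, and does not roll
- pin_c: steel guide pin, 150 g (may be absent): square grip 20 x 20 x 56 mm, then a round shaft 12 mm thick, 57 mm long. Origin: centre of the grip, on the axis; x along the axis towards the shaft's tip (grip -28 to +28 mm, tip +85 mm); y, z square to the grip's faces. Starts with 55 mm of shaft in a bore of the block, grip outside; free when drawn 55 mm along its -x. Laid down it rests on its grip, level, and does not roll
- pin_d: steel guide pin, 150 g (may be absent): square grip 20 x 20 x 56 mm, then a round shaft 12 mm thick, 57 mm long. Origin: centre of the grip, on the axis; x along the axis towards the shaft's tip (grip -28 to +28 mm, tip +85 mm); y, z square to the grip's faces. Starts with 55 mm of shaft in a bore of the block, grip outside; free when drawn 55 mm along its -x. Laid down it rests on its grip, level, and does not roll
- tray: shallow open black plastic wash tray with a thin wire grip on each y side (up to y = +-91 mm), loose, 1 kg, 240 x 160 x 22 mm (x, y, z), floor and walls 4 mm thick, inside 232 x 152 mm. Origin: centre of its underside, so its inner floor is at z = 4 mm and its rim at z = 22 mm; z up
- panel: the washer's grey control box, fixed, 110 x 200 x 38 mm, origin at the centre of its underside; three off-white round keys, each in a black housing, stand in a row along its y on its top, 62 mm apart, in an order that changes
- key_small (a joint): travel of the smallest key (18 mm across): 0 = up, 0.006 m = fully down; a spring pushes it back, about 5 N when fully down; counts as pressed from 0.0045
- key_small_top (a point): centre of the top face of the smallest round key (18 mm across); it moves down with the key
- key_medium (a joint): travel of the middle-sized key (27 mm across): 0 = up, 0.006 m = fully down; a spring pushes it back, about 5 N when fully down; counts as pressed from 0.0045
- key_medium_top (a point): centre of the top face of the middle-sized round key (27 mm across); it moves down with the key
- key_large (a joint): travel of the largest key (38 mm across): 0 = up, 0.006 m = fully down; a spring pushes it back, about 5 N when fully down; counts as pressed from 0.0045
- key_large_top (a point): centre of the top face of the largest round key (38 mm across); it moves down with the key
Not all that is in view belongs to the job. Leave any pink or purple look-alike of the pin_b alone.

How it is judged:
By the outcome, as a careful person would: the job done as asked, in the order asked, and still so for the second after the job is handed in, with the robot touching nothing.
Of pin_a, pin_b, pin_c, pin_d only 3 to 4 are there at a start; the rules pass over those that are not, and their reading is None.
At some moment in a run one of tray may be knocked a few centimetres aside while the robot is not near it.
Once in a run the grip may slacken for a moment while it holds something.
It also fails if it takes over 200 s, if anything falls off the work surface, if the arm or the gripper's body presses on something with over 40 N, if the wrist force passes 120 N, or if a joint passes its speed limit or range.

## Working session

There is one attempt and no reset: what is moved stays moved. The work goes in short steps, Python scripts to look and compute and a shell command to move; the robot and the scene stay as the last step left them, time stands still between calls to the robot, and variables do not carry over. Pictures are saved under pics/ and viewed, at most 14 in all, crops included, and the job is handed in when it is done.

```bash
mkdir -p pics; ls
python3 - <<'E'
from workcell import ctrl
import cv2,numpy as np
o=ctrl.get_obs();print(o['t'],o['ee_pos'],o['orientation'],ctrl.hold_point_z,o['width'])
for n in('scene','top'):
    im=ctrl.get_image(n);cv2.imwrite(f'pics/{n}0.png',im[:,:,::-1])
    i=ctrl.camera_info(n);print(n,np.round(i['camera_matrix'],1).tolist(),np.round(i['world_from_camera'],3).tolist(),i.keys())
E
```

```text
pics
0.0 [ 282.71592405 -556.77351701  221.9040531 ] [-3.05388239e+00 -7.30836767e-01  5.09484735e-04] 18.700000000000003 87.6092751377877
scene [[494.8, 0.0, 317.9], [0.0, 494.8, 200.6], [0.0, 0.0, 1.0]] [[-0.466, 0.546, -0.696, -700.876], [-0.884, -0.275, 0.377, 710.656], [0.015, 0.791, 0.612, 1170.34], [0.0, 0.0, 0.0, 1.0]] dict_keys(['camera_matrix', 'world_from_camera'])
top [[391.3, 0.0, 320.1], [0.0, 391.3, 195.4], [0.0, 0.0, 1.0]] [[0.025, 0.988, -0.152, 388.204], [-0.999, 0.03, 0.032, 18.745], [0.036, 0.152, 0.988, 1150.52], [0.0, 0.0, 0.0, 1.0]] dict_keys(['camera_matrix', 'world_from_camera'])
```

View pics/scene0.png

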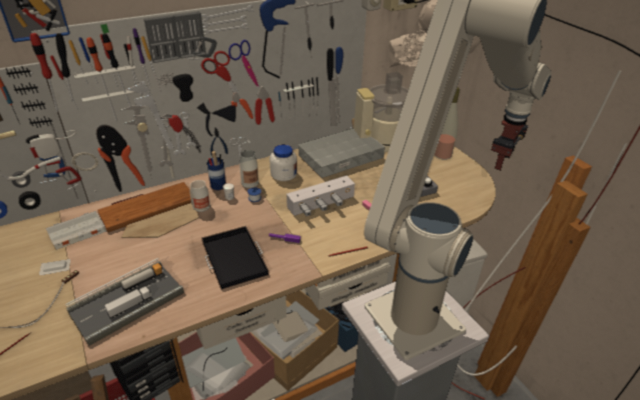

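View pics/top0.png

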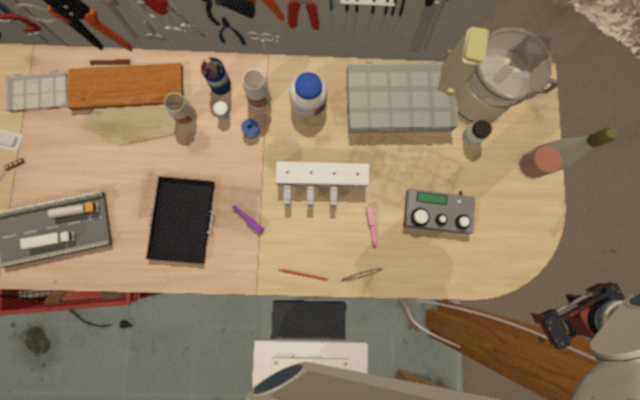

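The block is at top (322,174), with three pin grips at (287,195), (310,195) and (333,195), and the right bore looks empty. The tray is at (181,220). On the panel, keys sit at (421,217), (442,219) and (463,222). The purple (248,219) and pink (372,225) items are look-alikes, so I'll leave them alone.

```bash
cat > h.py <<'E'
from workcell import ctrl
import cv2,numpy as np
from scipy.spatial.transform import Rotation as R
def ray(cam,px,info=None):
    i=info or ctrl.camera_info(cam);K=np.array(i['camera_matrix']);T=np.array(i['world_from_camera'])
    x=(px[0]-K[0,2])/K[0,0];y=(px[1]-K[1,2])/K[1,1]
    if cam=='wrist':
        r=np.hypot(x,y);s=np.sin(r)/r if r>1e-9 else 1;d=np.array([x*s,-y*s,-np.cos(r)])
    else: d=np.array([x,-y,-1])
    return T[:3,3],T[:3,:3]@d
def at(cam,px,z,info=None):
    o,d=ray(cam,px,info);return np.round(o+d*(z-o[2])/d[2],1)
def proj(cam,p,info=None):
    i=info or ctrl.camera_info(cam);K=np.array(i['camera_matrix']);T=np.array(i['world_from_camera'])
    c=T[:3,:3].T@(np.array(p)-T[:3,3]);x,y,z=c[0],-c[1],-c[2]
    if cam=='wrist':
        h=np.hypot(x,y);a=np.arctan2(h,z)/max(h,1e-9);x,y=x*a,y*a
    else:x,y=x/z,y/z
    return np.array([K[0,0]*x+K[0,2],K[1,1]*y+K[1,2]])
def state():
    o=ctrl.get_obs();return np.array(o['ee_pos']),R.from_rotvec(o['orientation']),o
def go(p,yaw):
    """shift/turn in tool axes to TCP p; tool x along world yaw, z down"""
    e,r,o=state();c,s=np.cos(yaw),np.sin(yaw)
    t=R.from_matrix(np.array([[c,s,0],[s,-c,0],[0,0,-1]]))
    print('t',round(o['t'],2),'tcp',e.round(1),'shift',r.inv().apply(np.array(p)-e).round(1),'turn',(r.inv()*t).as_rotvec().round(4))
def snap(cam,f,box=None,s=1):
    i=ctrl.camera_info(cam);im=ctrl.get_image(cam)[:,:,::-1]
    if box:im=im[box[1]:box[3],box[0]:box[2]]
    cv2.imwrite('pics/'+f,cv2.resize(im,None,fx=s,fy=s,interpolation=cv2.INTER_CUBIC));return i
E
python3 - <<'E'
from h import *
a=cv2.imread('pics/top0.png')
cv2.imwrite('pics/crop1.png',cv2.resize(a[150:250,260:380],None,fx=6,fy=6,interpolation=cv2.INTER_CUBIC)[:600])
for n,p,z in[('bl',(276,161),66),('br',(369,164),66),('pin1',(287,195),55),('pin2',(310,195),55),('pin3',(333,195),55),('L',(421,217),50),('S',(442,219),50),('M',(463,222),50),('trTL',(155,177),22),('trTR',(215,180),22),('trBR',(206,264),22),('trBL',(148,259),22)]:print(n,at('top',p,z))
i=ctrl.camera_info('wrist');print(np.round(i['camera_matrix'],1).tolist(),np.round(i['world_from_camera'],2).tolist())
e,r,o=state();print(r.as_matrix().round(3))
for l in('pin_a','tray','block'):
  print(l,[(np.round(d['rect']).tolist(),round(d['score'],2)) for d in ctrl.look_for('top',l)][:6])
E
```

```text
bl [650.2 111.5  66. ]
br [ 650.4 -153.2   66. ]
pin1 [555.5  77.3  55. ]
pin2 [557.5  12.4  55. ]
pin3 [559.5 -52.9  55. ]
L [ 504.6 -305.6   50. ]
S [ 500.6 -366.    50. ]
M [ 493.7 -426.5   50. ]
trTL [601.5 462.3  22. ]
trTR [598.2 289.6  22. ]
trBR [357.2 298.9  22. ]
trBL [367.  460.9  22. ]
[[309.7, 0.0, 319.1], [0.0, 309.7, 202.9], [0.0, 0.0, 1.0]] [[0.45, 0.85, 0.27, 358.53], [-0.89, 0.43, 0.14, -518.8], [-0.0, -0.31, 0.95, 385.53], [0.0, 0.0, 0.0, 1.0]]
[[ 0.892  0.453 -0.001]
 [ 0.453 -0.892  0.001]
 [ 0.    -0.001 -1.   ]]
pin_a [([306.0, 184.0, 314.0, 206.0], 0.61), ([235.0, 207.0, 264.0, 232.0], 0.49)]
tray [([146.0, 176.0, 218.0, 263.0], 0.61)]
block []
```

View pics/crop1.png

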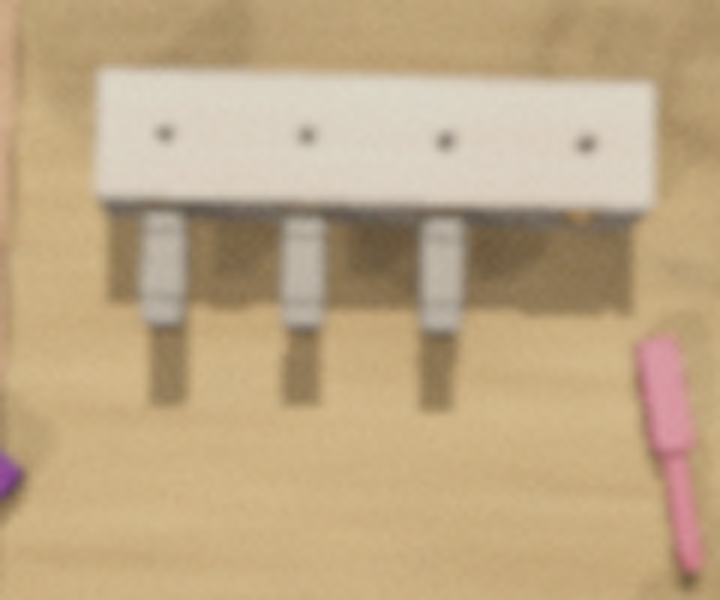

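```bash
python3 -c "
from h import *
go([540,12,230],0)"
```

```text
t 0.25 tcp [ 282.8 -557.1  222.3] shift [ 486.9 -391.    -7.4] turn [-7.000e-04  1.000e-04  4.697e-01]
```

```bash
python3 -m creep '[{"translation":[60,-48,-1],"angular":[0,0,0.08],"jaw":0.5},{"translation":[120,-96,-2],"angular":[0,0,0.16],"jaw":0.5},{"translation":[180,-144,-3],"angular":[0,0,0.24],"jaw":0.5},{"translation":[240,-192,-4],"angular":[0,0,0.32],"jaw":0.5},{"translation":[300,-240,-5],"angular":[0,0,0.4],"jaw":0.5},{"translation":[350,-290,-6],"angular":[0,0,0.47],"jaw":0.5},{"translation":[400,-330,-7],"angular":[0,0,0.47],"jaw":0.5},{"translation":[450,-360,-7.4],"angular":[0,0,0.47],"jaw":0.5}]'; python3 -c "
from h import *
go([540,12,230],0)"
```

```text
t: 1.25
ee_pos: [487.4, -99.0, 229.5]
orientation: [3.141, -0.0, 0.001]
ft_force: [0.4, -0.5, 0.8]
width: 43.9
grasp_force: 0.0
t 1.25 tcp [487.4 -99.  229.5] shift [  52.6 -111.    -0.5] turn [ 0.0002 -0.0005 -0.0003]
```

```bash
python3 -m creep '[{"translation":[26,-55,0],"angular":[0,0,0],"jaw":0.5},{"translation":[53,-111,0],"angular":[0,0,0],"jaw":0.5},{"translation":[53,-111,0],"angular":[0,0,0],"jaw":0.5},{"translation":[53,-111,0],"angular":[0,0,0],"jaw":0.5},{"translation":[53,-111,0],"angular":[0,0,0],"jaw":0.5},{"translation":[53,-111,0],"angular":[0,0,0],"jaw":0.5},{"translation":[53,-111,0],"angular":[0,0,0],"jaw":0.5},{"translation":[53,-111,0],"angular":[0,0,0],"jaw":0.5}]'; python3 -c "
from h import *
print(np.round(np.array(snap('wrist','w1.png')['world_from_camera']),3).tolist(),state()[0])"
```

```text
t: 2.25
ee_pos: [539.9, 9.6, 229.3]
orientation: [-3.142, 0.002, -0.0]
ft_force: [0.6, 0.6, -0.5]
width: 43.6
grasp_force: 0.0
[[-0.001, 0.952, 0.307, 624.731], [-1.0, -0.001, -0.001, 9.404], [-0.0, -0.307, 0.952, 392.835], [0.0, 0.0, 0.0, 1.0]] [539.94260637   9.70219093 229.281427  ]
```

View pics/w1.png

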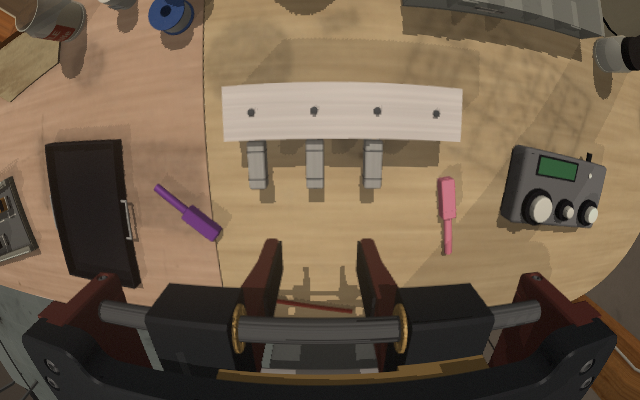

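Run:
```python
from h import *
for n,p,z in[('BL',(222,88),66),('BR',(462,90),66),('FL',(225,140),66),('FR',(461,139),66),('h1',(251,112),66),('h2',(314,111),66),('h3',(377,111),66),('h4',(436,114),66),
('p1a',(257,143),55),('p1b',(258.5,180),55),('p2a',(315,142),55),('p2b',(315,180),55),('p3a',(373,142),55),('p3b',(373,180),55),('L',(541,209),50),('S',(567,211),50),('M',(590,214),50),
('trBL',(46,144),22),('trBR',(122,140),22),('trFR',(138,285),22),('trFL',(72,276),22)]:print(n,at('wrist',p,z))
im=cv2.imread('pics/w1.png')
c=cv2.resize(im[80:200,210:400],None,fx=4,fy=4,interpolation=cv2.INTER_CUBIC)
cv2.imwrite('pics/w1c.png',c)
```

```text
BL [648.4 113.2  66. ]
BR [ 650.9 -148.9   66. ]
FL [591.4 111.9  66. ]
FR [ 595.2 -150.7   66. ]
h1 [620.5  81.6  66. ]
h2 [619.9  15.   66. ]
h3 [621.  -51.2  66. ]
h4 [ 621.2 -117.8   66. ]
p1a [585.7  78.4  55. ]
p1b [543.4  78.6  55. ]
p2a [585.8  14.2  55. ]
p2b [543.   14.3  55. ]
p3a [586.4 -49.7  55. ]
p3b [543.2 -51.3  55. ]
L [ 504.9 -306.2   50. ]
S [ 501.1 -365.4   50. ]
M [ 495.  -428.2   50. ]
trBL [606.5 453.6  22. ]
trBR [596.8 281.6  22. ]
trFR [365.4 304.6  22. ]
trFL [364.2 466.   22. ]
```

View pics/w1c.png

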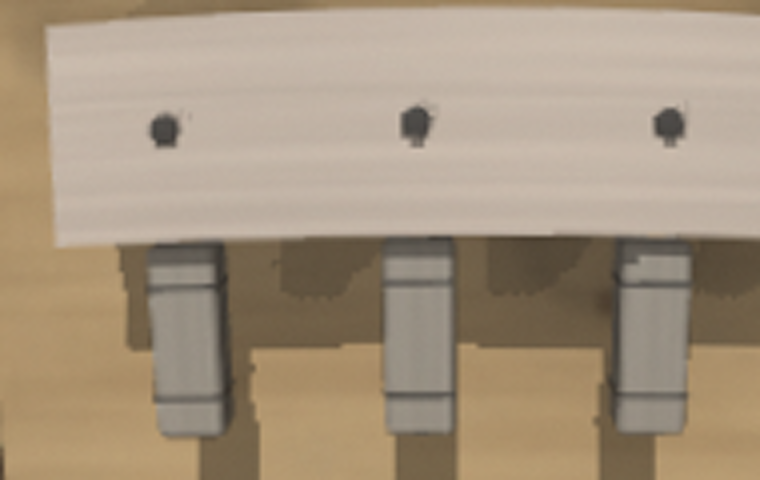

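Only three pins are there, since the fourth bore is empty. Their grips are at y≈80, 14.5 and -51, with centres at x≈561 and yaw≈0. I'll start with the middle one.

```bash
python3 -m creep '[{"translation":[11,-2.5,50],"angular":[0,0,0],"jaw":0.5},{"translation":[21,-4.8,100],"angular":[0,0,0],"jaw":0.5},{"translation":[21,-4.8,120],"angular":[0,0,0],"jaw":0.5},{"translation":[21,-4.8,140],"angular":[0,0,0],"jaw":0.5},{"translation":[21,-4.8,160],"angular":[0,0,0],"jaw":0.5},{"translation":[21,-4.8,180],"angular":[0,0,0],"jaw":0.5},{"translation":[21,-4.8,195],"angular":[0,0,0],"jaw":0.5},{"translation":[21,-4.8,203],"angular":[0,0,0],"jaw":0.5}]'; python3 -c "
from h import *
go([561,14.5,26],0);snap('wrist','w2.png')"
```

```text
t: 3.3
ee_pos: [560.8, 14.8, 25.4]
orientation: [-3.142, 0.0, 0.001]
ft_force: [-0.5, 0.4, 0.5]
width: 43.7
grasp_force: 0.0
t 3.3 tcp [560.8  14.8  25.4] shift [ 0.2  0.3 -0.6] turn [-0.      0.0007 -0.0002]
```

View pics/w2.png

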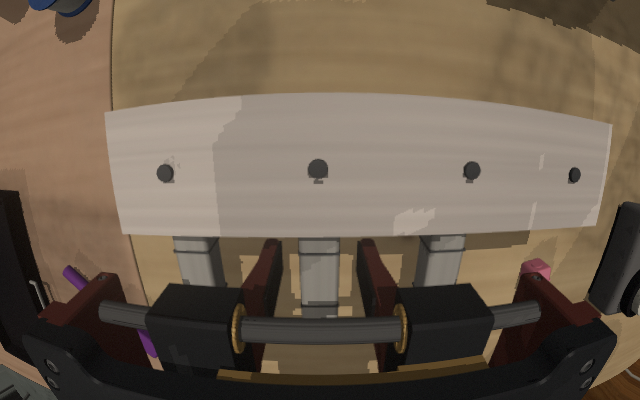

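The pin is centred between the fingers (grip at 299–340, mid 319). Closing now.

```bash
python3 -m creep '[{"translation":[0,0,0],"angular":[0,0,0],"jaw":0.35},{"translation":[0,0,0],"angular":[0,0,0],"jaw":0.28},{"translation":[0,0,0],"angular":[0,0,0],"jaw":0.25},{"translation":[0,0,0],"angular":[0,0,0],"jaw":0.2},{"translation":[0,0,0],"angular":[0,0,0],"jaw":0.1},{"translation":[0,0,0],"angular":[0,0,0],"jaw":0},{"translation":[0,0,0],"angular":[0,0,0],"jaw":0},{"translation":[0,0,0],"angular":[0,0,0],"jaw":0}]'
```

```text
t: 4.35
ee_pos: [561.2, 14.8, 26.5]
orientation: [-3.142, 0.0, -0.001]
ft_force: [-0.5, 2.0, 5.5]
width: 19.4
grasp_force: 30.0
```

```bash
python3 -m creep '[{"translation":[-2,0,0],"angular":[0,0,0],"jaw":0},{"translation":[-5,0,0],"angular":[0,0,0],"jaw":0},{"translation":[-8,0,0],"angular":[0,0,0],"jaw":0},{"translation":[-12,0,0],"angular":[0,0,0],"jaw":0},{"translation":[-16,0,0],"angular":[0,0,0],"jaw":0},{"translation":[-20,0,0],"angular":[0,0,0],"jaw":0},{"translation":[-25,0,0],"angular":[0,0,0],"jaw":0},{"translation":[-30,0,0],"angular":[0,0,0],"jaw":0}]'
python3 - <<'E'
from h import *
i=snap('wrist','w3.png')
im=cv2.imread('pics/w3.png')
# dark hole centroids near predicted positions
g=cv2.cvtColor(im,cv2.COLOR_BGR2GRAY)
for y in(81.6,15,-51.2,-117.8):
    u,v=proj('wrist',[620.7,y,66],i).round().astype(int);w=g[v-14:v+15,u-14:u+15];m=np.argwhere(w<90)
    print(u,v,len(m),at('wrist',(m.mean(0)[::-1]+[u-14,v-14]),66,i) if len(m) else None)
E
```

```text
t: 5.35
ee_pos: [530.0, 14.8, 26.0]
orientation: [3.142, -0.0, -0.002]
ft_force: [1.9, -0.9, 0.1]
width: 19.8
grasp_force: 30.0
162 101 247 [620.7  82.8  66. ]
318 92 342 [621.   15.3  66. ]
474 101 293 [621.3 -52.1  66. ]
578 118 167 [ 622.  -119.6   66. ]
```

The block hasn't moved and the force is small. The grasp is too deep to lay the pin flat, because the fingertips reach below the grip. I'll slide the pin back in and regrip higher.

```bash
python3 -m creep '[{"translation":[5,0,0],"angular":[0,0,0],"jaw":0},{"translation":[10,0,0],"angular":[0,0,0],"jaw":0},{"translation":[15,0,0],"angular":[0,0,0],"jaw":0},{"translation":[20,0,0],"angular":[0,0,0],"jaw":0},{"translation":[25,0,0],"angular":[0,0,0],"jaw":0},{"translation":[28,0,0],"angular":[0,0,0],"jaw":0},{"translation":[28,0,0],"angular":[0,0,0],"jaw":0.3},{"translation":[28,0,0],"angular":[0,0,0],"jaw":0.4}]'
python3 -m creep '[{"translation":[0,0,0],"angular":[0,0,0],"jaw":0.4},{"translation":[0,0,-5],"angular":[0,0,0],"jaw":0.4},{"translation":[0,0,-10],"angular":[0,0,0],"jaw":0.4},{"translation":[0,0,-10],"angular":[0,0,0],"jaw":0.28},{"translation":[0,0,-10],"angular":[0,0,0],"jaw":0.2},{"translation":[0,0,-10],"angular":[0,0,0],"jaw":0},{"translation":[0,0,-10],"angular":[0,0,0],"jaw":0},{"translation":[0,0,-10],"angular":[0,0,0],"jaw":0}]'
```

```text
t: 6.4
ee_pos: [559.7, 14.7, 26.2]
orientation: [3.142, -0.001, 0.002]
ft_force: [0.6, -0.2, -0.0]
width: 32.7
grasp_force: 0.0
t: 7.4
ee_pos: [559.0, 14.9, 36.3]
orientation: [-3.142, 0.0, -0.0]
ft_force: [-0.4, 0.4, 2.7]
width: 19.5
grasp_force: 30.0
```

```bash
python3 -m creep '[{"translation":[-5,0,0],"angular":[0,0,0],"jaw":0},{"translation":[-13,0,0],"angular":[0,0,0],"jaw":0},{"translation":[-22,0,0],"angular":[0,0,0],"jaw":0},{"translation":[-31,0,0],"angular":[0,0,0],"jaw":0},{"translation":[-40,0,0],"angular":[0,0,0],"jaw":0},{"translation":[-50,0,0],"angular":[0,0,0],"jaw":0},{"translation":[-60,0,0],"angular":[0,0,0],"jaw":0},{"translation":[-66,0,0],"angular":[0,0,0],"jaw":0}]'
python3 -m creep '[{"translation":[-5,0,-20],"angular":[0,0,0],"jaw":0},{"translation":[-10,0,-70],"angular":[0,0,0],"jaw":0},{"translation":[-10,-50,-120],"angular":[0,0,0],"jaw":0},{"translation":[-10,-100,-140],"angular":[0,0,0],"jaw":0},{"translation":[-10,-160,-140],"angular":[0,0,0],"jaw":0},{"translation":[-10,-220,-140],"angular":[0,0,0],"jaw":0},{"translation":[-10,-280,-140],"angular":[0,0,0],"jaw":0},{"translation":[-10,-330,-140],"angular":[0,0,0],"jaw":0}]'
python3 -c "
from h import *
print(state()[0]);snap('wrist','w4.png');ctrl.get_image('top');print(ctrl.look_for('wrist','tray'),ctrl.look_for('top','tray'))"
```

```text
t: 8.4
ee_pos: [492.1, 14.8, 36.2]
orientation: [3.142, -0.0, -0.001]
ft_force: [0.8, -0.1, -1.0]
width: 19.6
grasp_force: 30.0
t: 9.4
ee_pos: [482.5, 347.1, 176.2]
orientation: [-3.141, -0.001, -0.001]
ft_force: [0.0, -0.0, -1.9]
width: 20.0
grasp_force: 30.0
[482.52564547 347.09805681 176.22557371]
[{'rect': [205.8, 70.0, 368.6, 284.0], 'score': 0.91}] [{'rect': [154.4, 177.1, 216.8, 263.8], 'score': 0.89}]
```

View pics/w4.png

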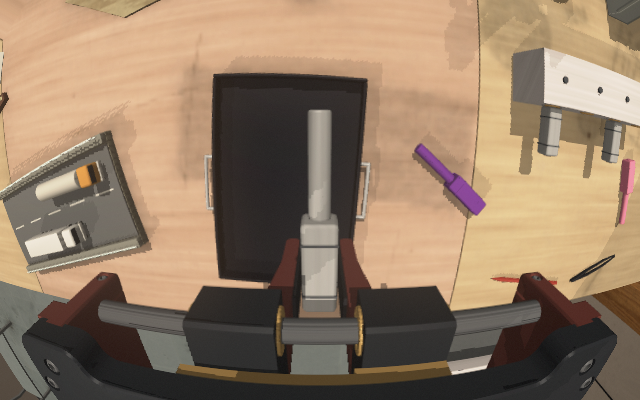

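Run:
```python
from h import *
for n,p,z in[('BL',(214,74),22),('BR',(367,79),22),('FL',(219,277),22),('hL',(208,183),14),('hR',(366,190),14),('Rmid',(361,150),22),('Lmid',(216,150),22)]:print(n,at('wrist',p,z))
for n,p,z in[('trTL',(160,178),22),('trTR',(215,180),22),('trBR',(206,264),22),('trBL',(148,259),22)]:print(n,at('top',p,z))
a=ctrl.get_image('top')[:,:,::-1];g=cv2.cvtColor(a,cv2.COLOR_BGR2GRAY)
m=(g[165:280,130:230]<60).astype(np.uint8)
c=max(cv2.findContours(m,0,1)[0],key=cv2.contourArea);r=cv2.boxPoints(cv2.minAreaRect(c))+[130,165]
print(r.tolist());P=[at('top',q,22) for q in r];print(np.array(P).tolist(),np.mean(P,0))
```

```text
BL [605.4 454.3  22. ]
BR [596.3 296.9  22. ]
FL [368.3 469.   22. ]
hL [485.8 470.6  14. ]
hR [477.3 293.5  14. ]
Rmid [522.5 301.7  22. ]
Lmid [524.1 455.2  22. ]
trTL [599.  447.8  22. ]
trTR [598.2 289.6  22. ]
trBR [357.2 298.9  22. ]
trBL [367.  460.9  22. ]
[[128.3513069152832, 254.30669403076172], [140.05018997192383, 164.61524724960327], [214.77880859375, 174.36245727539062], [203.07992553710938, 264.0539016723633]]
[[378.6, 516.4, 22.0], [636.7, 508.3, 22.0], [614.9, 291.3, 22.0], [356.8, 307.0, 22.0]] [496.75 405.75  22.  ]
```

```bash
python3 -c "
from h import *
go([496.5,380.7,50],-0.055)"
```

```text
t 9.65 tcp [482.4 344.1 175.8] shift [ 14.2 -36.7 125.7] turn [0.001  0.001  0.0554]
```

```bash
python3 -m creep '[{"translation":[7,-18,40],"angular":[0,0,0.055],"jaw":0},{"translation":[14,-37,80],"angular":[0,0,0.055],"jaw":0},{"translation":[14,-37,110],"angular":[0,0,0.055],"jaw":0},{"translation":[14,-37,126],"angular":[0,0,0.055],"jaw":0},{"translation":[14,-37,140],"angular":[0,0,0.055],"jaw":0},{"translation":[14,-37,152],"angular":[0,0,0.055],"jaw":0},{"translation":[14,-37,160],"angular":[0,0,0.055],"jaw":0},{"translation":[14,-37,160],"angular":[0,0,0.055],"jaw":0}]'
python3 -c "
from h import *
go([496.5,380.7,6],-0.055);snap('wrist','w5.png')"
```

```text
t: 10.65
ee_pos: [496.9, 381.7, 16.0]
orientation: [3.14, -0.087, -0.001]
ft_force: [0.4, -0.2, -1.2]
width: 19.6
grasp_force: 30.0
t 10.65 tcp [496.9 381.7  16. ] shift [-0.3  1.  10. ] turn [ 0.0003  0.0004 -0.0002]
```

View pics/w5.png

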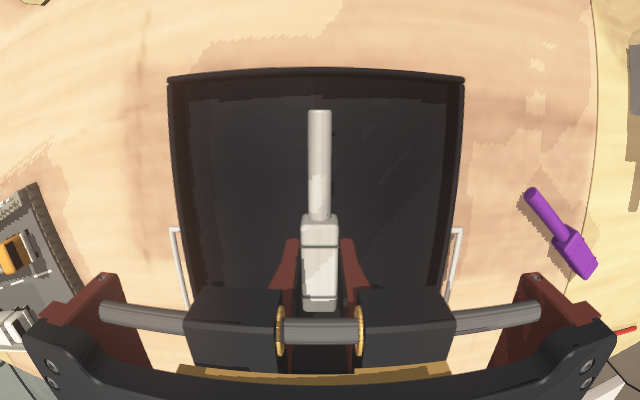

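The pin is centred in the tray (tray edges at 168 and 464, pin at 319). Lowering and releasing.

```bash
python3 -m creep '[{"translation":[0,0,4],"angular":[0,0,0],"jaw":0},{"translation":[0,0,7],"angular":[0,0,0],"jaw":0},{"translation":[0,0,9],"angular":[0,0,0],"jaw":0},{"translation":[0,0,10],"angular":[0,0,0],"jaw":0},{"translation":[0,0,10],"angular":[0,0,0],"jaw":0},{"translation":[0,0,10],"angular":[0,0,0],"jaw":0.3},{"translation":[0,0,10],"angular":[0,0,0],"jaw":0.4},{"translation":[0,0,10],"angular":[0,0,0],"jaw":0.4}]'
python3 -m creep '[{"translation":[0,0,-10],"angular":[0,0,0],"jaw":0.4},{"translation":[0,0,-40],"angular":[0,0,0],"jaw":0.45},{"translation":[0,0,-100],"angular":[0,0,0],"jaw":0.45},{"translation":[0,0,-140],"angular":[0,0,-0.055],"jaw":0.45},{"translation":[0,50,-150],"angular":[0,0,-0.055],"jaw":0.45},{"translation":[0,110,-150],"angular":[0,0,-0.055],"jaw":0.45},{"translation":[20,170,-150],"angular":[0,0,-0.055],"jaw":0.45},{"translation":[40,220,-150],"angular":[0,0,-0.055],"jaw":0.45}]'
python3 -c "
from h import *
go([560,80,120],0)"
```

```text
t: 11.7
ee_pos: [497.1, 381.8, 6.1]
orientation: [-3.14, 0.087, -0.0]
ft_force: [-0.5, -0.7, -0.7]
width: 35.0
grasp_force: 0.0
t: 12.7
ee_pos: [525.0, 158.1, 157.2]
orientation: [-3.141, -0.0, -0.002]
ft_force: [0.4, 0.8, 0.5]
width: 39.4
grasp_force: 0.0
t 12.7 tcp [525.  158.1 157.2] shift [35.  78.1 37.2] turn [-0.0002 -0.0011  0.0001]
```

```bash
python3 -m creep '[{"translation":[18,39,0],"angular":[0,0,0],"jaw":0.45},{"translation":[34,77,10],"angular":[0,0,0],"jaw":0.45},{"translation":[34,77,40],"angular":[0,0,0],"jaw":0.45},{"translation":[34,77,60],"angular":[0,0,0],"jaw":0.45},{"translation":[34,77,80],"angular":[0,0,0],"jaw":0.45},{"translation":[34,77,100],"angular":[0,0,0],"jaw":0.45},{"translation":[34,77,115],"angular":[0,0,0],"jaw":0.45},{"translation":[34,77,121],"angular":[0,0,0],"jaw":0.45}]'
python3 - <<'E'
from h import *
go([559,80.8,36],0);i=snap('wrist','w6.png')
g=cv2.imread('pics/w6.png',0)
for y in(81.6,15,-51.2,-117.8):
    u,v=proj('wrist',[620.7,y,66],i).round().astype(int);w=g[v-14:v+15,u-14:u+15];m=np.argwhere(w<90)
    print(u,v,len(m),at('wrist',(m.mean(0)[::-1]+[u-14,v-14]),66,i) if len(m) else None)
# pin grip column profile in front of block
for v in (245,255,265):print(v,g[v,270:372:3].tolist())
E
```

```text
t: 13.7
ee_pos: [558.6, 82.9, 34.7]
orientation: [3.142, -0.0, -0.001]
ft_force: [0.0, -0.1, 0.3]
width: 39.0
grasp_force: 0.0
t 13.7 tcp [558.6  82.9  34.7] shift [ 0.4  2.1 -1.3] turn [ 0.0001  0.0007 -0.0001]
322 159 264 [620.   81.3  66. ]
465 162 231 [620.3  14.1  66. ]
563 168 141 [620.8 -53.4  66. ]
624 174 80 [ 621.7 -121.2   66. ]
245 [49, 49, 48, 49, 36, 52, 88, 89, 86, 87, 87, 85, 107, 120, 121, 120, 120, 118, 118, 120, 123, 131, 132, 120, 84, 85, 84, 86, 36, 36, 49, 48, 48, 48]
255 [47, 46, 46, 34, 34, 38, 86, 85, 133, 134, 133, 130, 106, 120, 120, 122, 129, 130, 130, 132, 133, 130, 131, 117, 108, 133, 110, 84, 30, 32, 40, 45, 46, 45]
265 [45, 47, 36, 32, 29, 29, 86, 87, 129, 135, 135, 133, 102, 132, 132, 134, 132, 130, 132, 132, 131, 130, 133, 115, 117, 135, 86, 83, 30, 29, 30, 38, 45, 44]
```

```bash
python3 -m creep '[{"translation":[0,1.9,-1],"angular":[0,0,0],"jaw":0.45},{"translation":[0,1.9,-1],"angular":[0,0,0],"jaw":0.35},{"translation":[0,1.9,-1],"angular":[0,0,0],"jaw":0.28},{"translation":[0,1.9,-1],"angular":[0,0,0],"jaw":0.25},{"translation":[0,1.9,-1],"angular":[0,0,0],"jaw":0.1},{"translation":[0,1.9,-1],"angular":[0,0,0],"jaw":0},{"translation":[0,1.9,-1],"angular":[0,0,0],"jaw":0},{"translation":[0,1.9,-1],"angular":[0,0,0],"jaw":0}]'
python3 -m creep '[{"translation":[-5,0,0],"angular":[0,0,0],"jaw":0},{"translation":[-13,0,0],"angular":[0,0,0],"jaw":0},{"translation":[-22,0,0],"angular":[0,0,0],"jaw":0},{"translation":[-31,0,0],"angular":[0,0,0],"jaw":0},{"translation":[-40,0,0],"angular":[0,0,0],"jaw":0},{"translation":[-50,0,0],"angular":[0,0,0],"jaw":0},{"translation":[-60,0,0],"angular":[0,0,0],"jaw":0},{"translation":[-66,0,0],"angular":[0,0,0],"jaw":0}]'
```

```text
t: 14.75
ee_pos: [558.9, 81.1, 36.3]
orientation: [-3.142, 0.0, -0.0]
ft_force: [-0.3, 0.8, 2.7]
width: 20.1
grasp_force: 30.0
t: 15.75
ee_pos: [492.0, 81.0, 36.2]
orientation: [3.142, -0.0, -0.001]
ft_force: [0.3, 0.6, -1.1]
width: 19.8
grasp_force: 30.0
```

```bash
python3 -m creep '[{"translation":[-5,0,-20],"angular":[0,0,0],"jaw":0},{"translation":[-10,0,-70],"angular":[0,0,0],"jaw":0},{"translation":[-10,-50,-110],"angular":[0,0,0],"jaw":0},{"translation":[-15,-100,-140],"angular":[0,0,0],"jaw":0},{"translation":[-30,-150,-140],"angular":[0,0,0],"jaw":0},{"translation":[-40,-200,-140],"angular":[0,0,0.055],"jaw":0},{"translation":[-50,-255,-140],"angular":[0,0,0.055],"jaw":0},{"translation":[-60,-310,-140],"angular":[0,0,0.055],"jaw":0}]'
python3 -m creep '[{"translation":[-12,-31,0],"angular":[0,0,0],"jaw":0},{"translation":[-12,-31,0],"angular":[0,0,0],"jaw":0},{"translation":[-12,-31,0],"angular":[0,0,0],"jaw":0},{"translation":[-12,-31,0],"angular":[0,0,0],"jaw":0},{"translation":[-12,-31,0],"angular":[0,0,0],"jaw":0},{"translation":[-12,-31,0],"angular":[0,0,0],"jaw":0},{"translation":[-12,-31,0],"angular":[0,0,0],"jaw":0},{"translation":[-12,-31,0],"angular":[0,0,0],"jaw":0}]'
python3 -c "
from h import *
go([414,429.3,6],-0.055);snap('wrist','w7.png')"
```

```text
t: 16.75
ee_pos: [432.2, 392.7, 176.3]
orientation: [-3.14, 0.087, -0.0]
ft_force: [1.0, 1.0, -1.4]
width: 20.1
grasp_force: 30.0
t: 17.75
ee_pos: [422.7, 422.6, 176.2]
orientation: [-3.14, 0.087, -0.0]
ft_force: [0.2, -0.4, -0.6]
width: 19.5
grasp_force: 30.0
t 17.75 tcp [422.7 422.6 176.2] shift [ -9.   -6.2 170.2] turn [-0.     -0.     -0.0004]
```

View pics/w7.png

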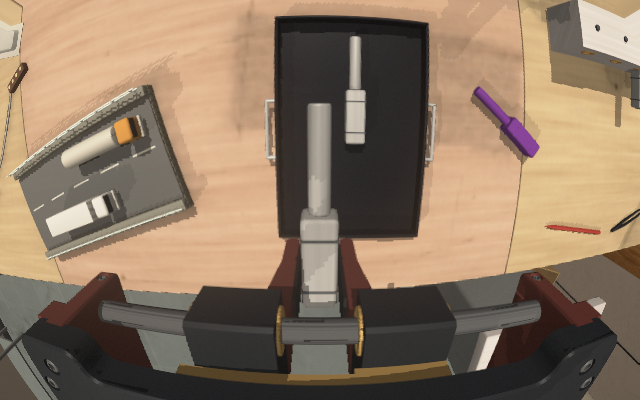

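Run:
```python
from h import *
for n,p,z in[('BL',(276,17),22),('BR',(428,23),22),('FR',(417,237),22),('FL',(279,236),22),('hL',(268,130),14),('hR',(432,132),14),('pin',(355,118),24)]:print(n,at('wrist',p,z))
```

```text
BL [605.3 456.3  22. ]
BR [596.6 298.7  22. ]
FR [357.2 312.3  22. ]
FL [368.5 471.   22. ]
hL [486.2 473.1  14. ]
hR [477.  296.1  14. ]
pin [493.9 382.3  24. ]
```

The tray hasn't moved, and the first pin lies flat at the tray centre (355,118). Placing the second.

```bash
python3 -m creep '[{"translation":[-9,-7,30],"angular":[0,0,0],"jaw":0},{"translation":[-9,-7,70],"angular":[0,0,0],"jaw":0},{"translation":[-9,-7,110],"angular":[0,0,0],"jaw":0},{"translation":[-9,-7,130],"angular":[0,0,0],"jaw":0},{"translation":[-9,-7,148],"angular":[0,0,0],"jaw":0},{"translation":[-9,-7,160],"angular":[0,0,0],"jaw":0},{"translation":[-9,-7,167],"angular":[0,0,0],"jaw":0},{"translation":[-9,-7,170],"angular":[0,0,0],"jaw":0}]'
python3 -m creep '[{"translation":[0,0,0],"angular":[0,0,0],"jaw":0},{"translation":[0,0,0],"angular":[0,0,0],"jaw":0.25},{"translation":[0,0,0],"angular":[0,0,0],"jaw":0.32},{"translation":[0,0,0],"angular":[0,0,0],"jaw":0.32},{"translation":[0,0,-10],"angular":[0,0,0],"jaw":0.32},{"translation":[0,0,-50],"angular":[0,0,0],"jaw":0.35},{"translation":[0,0,-100],"angular":[0,0,0],"jaw":0.45},{"translation":[0,0,-150],"angular":[0,0,0],"jaw":0.45}]'
python3 -c "
from h import *
go([558.5,-51.2,150],0)"
```

```text
t: 18.8
ee_pos: [414.4, 430.3, 6.8]
orientation: [-3.14, 0.086, -0.001]
ft_force: [0.8, -4.7, 12.8]
width: 20.2
grasp_force: 30.0
t: 19.8
ee_pos: [413.9, 430.0, 158.2]
orientation: [-3.14, 0.087, -0.0]
ft_force: [-0.5, 0.5, 0.4]
width: 39.1
grasp_force: 0.0
t 19.8 tcp [413.9 430.  158.2] shift [171.  472.5   8.2] turn [-0.0001 -0.0001 -0.0552]
```

```bash
python3 -m creep '[{"translation":[20,55,0],"angular":[0,0,0],"jaw":0.45},{"translation":[40,112,0],"angular":[0,0,-0.055],"jaw":0.45},{"translation":[60,170,0],"angular":[0,0,-0.055],"jaw":0.45},{"translation":[81,228,0],"angular":[0,0,-0.055],"jaw":0.45},{"translation":[102,286,0],"angular":[0,0,-0.055],"jaw":0.45},{"translation":[122,344,4],"angular":[0,0,-0.055],"jaw":0.45},{"translation":[142,400,8],"angular":[0,0,-0.055],"jaw":0.45},{"translation":[162,452,8],"angular":[0,0,-0.055],"jaw":0.45}]'
python3 -m creep '[{"translation":[10,20,0],"angular":[0,0,0],"jaw":0.45},{"translation":[10,20,0],"angular":[0,0,0],"jaw":0.45},{"translation":[10,20,0],"angular":[0,0,0],"jaw":0.45},{"translation":[10,20,40],"angular":[0,0,0],"jaw":0.45},{"translation":[10,20,70],"angular":[0,0,0],"jaw":0.45},{"translation":[10,20,90],"angular":[0,0,0],"jaw":0.45},{"translation":[10,20,100],"angular":[0,0,0],"jaw":0.45},{"translation":[10,20,100],"angular":[0,0,0],"jaw":0.45}]'
python3 - <<'E'
from h import *
go([559,-51.5,36],0);i=snap('wrist','w8.png')
g=cv2.imread('pics/w8.png',0)
for y in(81.6,15,-51.2,-117.8):
    u,v=proj('wrist',[620.7,y,66],i).round().astype(int);w=g[max(v-14,0):v+15,max(0,u-14):u+15];m=np.argwhere(w<90)
    print(u,v,len(m),at('wrist',(m.mean(0)[::-1]+[max(0,u-14),v-14]),66,i) if len(m) else None)
for v in (255,265):print(v,g[v,270:372:3].tolist())
E
```

```text
t: 20.8
ee_pos: [551.0, -32.2, 148.7]
orientation: [-3.142, 0.001, -0.001]
ft_force: [0.5, 0.9, 0.5]
width: 39.8
grasp_force: 0.0
t: 21.8
ee_pos: [560.3, -49.0, 47.9]
orientation: [-3.141, -0.002, 0.002]
ft_force: [0.7, 0.3, -0.1]
width: 39.4
grasp_force: 0.0
t 21.8 tcp [560.3 -49.   47.9] shift [-1.3  2.5 11.9] turn [-0.0002  0.0012  0.0012]
94 166 122 [620.1  84.   66. ]
192 161 183 [620.6  16.5  66. ]
324 158 249 [620.6 -50.8  66. ]
455 161 203 [ 621.4 -117.9   66. ]
255 [44, 45, 45, 32, 28, 32, 81, 80, 80, 124, 126, 124, 102, 123, 128, 128, 126, 124, 125, 126, 125, 126, 124, 97, 128, 129, 80, 81, 28, 29, 37, 44, 44, 44]
265 [42, 40, 33, 29, 26, 26, 82, 82, 82, 131, 131, 130, 106, 122, 126, 127, 126, 126, 124, 127, 124, 125, 124, 93, 130, 130, 83, 80, 26, 26, 29, 37, 43, 42]
```

```bash
python3 -m creep '[{"translation":[-1,2,6],"angular":[0,0,0],"jaw":0.45},{"translation":[-1,2,12],"angular":[0,0,0],"jaw":0.35},{"translation":[-1,2,12],"angular":[0,0,0],"jaw":0.28},{"translation":[-1,2,12],"angular":[0,0,0],"jaw":0.25},{"translation":[-1,2,12],"angular":[0,0,0],"jaw":0.1},{"translation":[-1,2,12],"angular":[0,0,0],"jaw":0},{"translation":[-1,2,12],"angular":[0,0,0],"jaw":0},{"translation":[-1,2,12],"angular":[0,0,0],"jaw":0}]'
python3 -m creep '[{"translation":[-5,0,0],"angular":[0,0,0],"jaw":0},{"translation":[-13,0,0],"angular":[0,0,0],"jaw":0},{"translation":[-22,0,0],"angular":[0,0,0],"jaw":0},{"translation":[-31,0,0],"angular":[0,0,0],"jaw":0},{"translation":[-40,0,0],"angular":[0,0,0],"jaw":0},{"translation":[-50,0,0],"angular":[0,0,0],"jaw":0},{"translation":[-60,0,0],"angular":[0,0,0],"jaw":0},{"translation":[-66,0,0],"angular":[0,0,0],"jaw":0}]'
python3 -m creep '[{"translation":[-5,0,-20],"angular":[0,0,0],"jaw":0},{"translation":[-10,0,-70],"angular":[0,0,0],"jaw":0},{"translation":[-10,-40,-110],"angular":[0,0,0],"jaw":0},{"translation":[-15,-90,-140],"angular":[0,0,0],"jaw":0},{"translation":[-30,-145,-140],"angular":[0,0,0],"jaw":0},{"translation":[-40,-200,-140],"angular":[0,0,0.055],"jaw":0},{"translation":[-50,-258,-140],"angular":[0,0,0.055],"jaw":0},{"translation":[-60,-316,-140],"angular":[0,0,0.055],"jaw":0}]'
python3 -c "
from h import *
go([414,341,150],-0.055)"
```

```text
t: 22.85
ee_pos: [559.8, -51.8, 36.3]
orientation: [-3.141, 0.0, 0.0]
ft_force: [-0.6, 4.1, 3.7]
width: 19.9
grasp_force: 29.9
t: 23.85
ee_pos: [492.8, -52.2, 36.2]
orientation: [-3.142, 0.001, 0.001]
ft_force: [-0.3, 0.2, -2.1]
width: 19.7
grasp_force: 29.9
t: 24.85
ee_pos: [433.2, 265.5, 176.4]
orientation: [-3.14, 0.087, -0.001]
ft_force: [0.6, 0.1, -1.8]
width: 20.0
grasp_force: 29.9
t 24.85 tcp [433.2 265.5 176.4] shift [-23.4 -74.3  26.4] turn [-0.0001 -0.0005 -0.0004]
```

```bash
python3 -m creep '[{"translation":[-12,-37,0],"angular":[0,0,0],"jaw":0},{"translation":[-23,-76,0],"angular":[0,0,0],"jaw":0},{"translation":[-23,-76,0],"angular":[0,0,0],"jaw":0},{"translation":[-23,-76,20],"angular":[0,0,0],"jaw":0},{"translation":[-23,-76,20],"angular":[0,0,0],"jaw":0},{"translation":[-23,-76,20],"angular":[0,0,0],"jaw":0},{"translation":[-23,-76,20],"angular":[0,0,0],"jaw":0},{"translation":[-23,-76,20],"angular":[0,0,0],"jaw":0}]'
python3 -c "
from h import *
go([409.5,342.9,6],-0.055);snap('wrist','w9.png')"
```

```text
t: 25.85
ee_pos: [415.4, 341.1, 156.7]
orientation: [-3.14, 0.087, -0.001]
ft_force: [0.7, 0.5, -1.4]
width: 19.6
grasp_force: 29.9
t 25.85 tcp [415.4 341.1 156.7] shift [ -6.1  -1.4 150.7] turn [-0.0005 -0.0006 -0.0006]
```

View pics/w9.png

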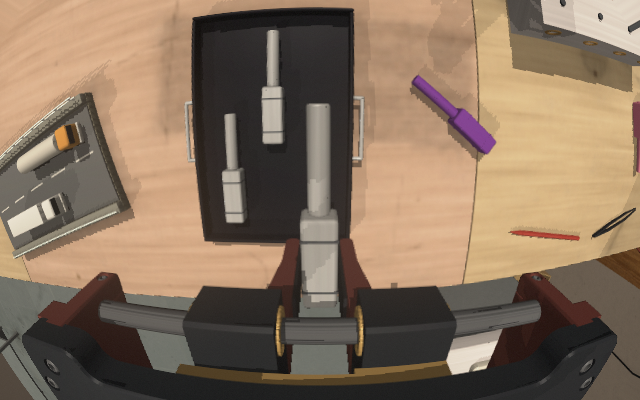

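Run:
```python
from h import *
for n,p,z in[('BL',(193,17),22),('BR',(353,10),22),('FL',(205,240),22),('hL',(188,131),14),('hR',(360,128),14),('pin1',(234,195),24),('pin2',(273,116),24)]:print(n,at('wrist',p,z))
```

```text
BL [606.4 456.9  22. ]
BR [594.9 298.8  22. ]
FL [368.1 470.8  22. ]
hL [488.  474.1  14. ]
hR [477.  297.3  14. ]
pin1 [418.2 428.2  24. ]
pin2 [494.1 380.7  24. ]
```

```bash
python3 -m creep '[{"translation":[-5.5,-2.5,30],"angular":[0,0,0],"jaw":0},{"translation":[-5.5,-2.5,60],"angular":[0,0,0],"jaw":0},{"translation":[-5.5,-2.5,90],"angular":[0,0,0],"jaw":0},{"translation":[-5.5,-2.5,115],"angular":[0,0,0],"jaw":0},{"translation":[-5.5,-2.5,130],"angular":[0,0,0],"jaw":0},{"translation":[-5.5,-2.5,140],"angular":[0,0,0],"jaw":0},{"translation":[-5.5,-2.5,146],"angular":[0,0,0],"jaw":0},{"translation":[-5.5,-2.5,150],"angular":[0,0,0],"jaw":0}]'
python3 -m creep '[{"translation":[0,0,0],"angular":[0,0,0],"jaw":0},{"translation":[0,0,0],"angular":[0,0,0],"jaw":0.25},{"translation":[0,0,0],"angular":[0,0,0],"jaw":0.32},{"translation":[0,0,0],"angular":[0,0,0],"jaw":0.32},{"translation":[0,0,-10],"angular":[0,0,0],"jaw":0.32},{"translation":[0,0,-50],"angular":[0,0,0],"jaw":0.3},{"translation":[0,0,-100],"angular":[0,0,0],"jaw":0.1},{"translation":[0,0,-170],"angular":[0,0,0],"jaw":0}]'
python3 -c "
from h import *
go([440,-330,180],0);snap('wrist','w10.png')"
```

```text
t: 26.9
ee_pos: [410.2, 344.1, 6.6]
orientation: [-3.14, 0.086, -0.001]
ft_force: [2.0, -4.0, 13.7]
width: 19.6
grasp_force: 30.0
t: 27.9
ee_pos: [409.0, 343.3, 170.1]
orientation: [3.139, -0.087, -0.002]
ft_force: [1.0, 0.5, -0.2]
width: 9.7
grasp_force: 0.0
t 27.9 tcp [409.  343.3 170.1] shift [ 68.  670.6  -9.2] turn [ 0.0011  0.0014 -0.0552]
```

View pics/w10.png

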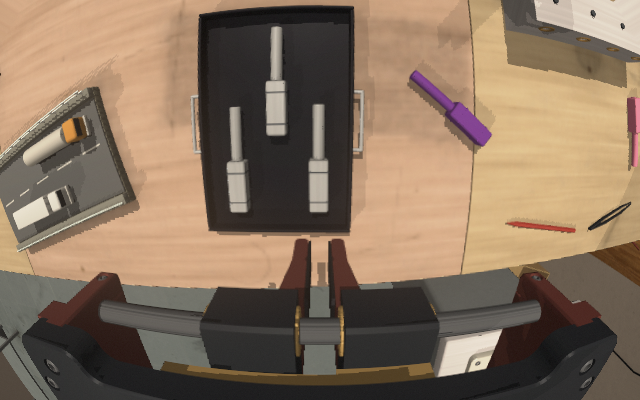

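All three pins lie flat and apart in the tray. On to the panel.

```bash
python3 -m creep '[{"translation":[6,60,-5],"angular":[0,0,0],"jaw":0},{"translation":[12,120,-10],"angular":[0,0,-0.055],"jaw":0},{"translation":[18,180,-10],"angular":[0,0,-0.055],"jaw":0},{"translation":[24,240,-10],"angular":[0,0,-0.055],"jaw":0},{"translation":[30,300,-10],"angular":[0,0,-0.055],"jaw":0},{"translation":[36,360,-10],"angular":[0,0,-0.055],"jaw":0},{"translation":[42,420,-10],"angular":[0,0,-0.055],"jaw":0},{"translation":[48,480,-10],"angular":[0,0,-0.055],"jaw":0}]'
python3 -m creep '[{"translation":[0,60,0],"angular":[0,0,0],"jaw":0},{"translation":[0,120,0],"angular":[0,0,0],"jaw":0},{"translation":[0,180,0],"angular":[0,0,0],"jaw":0},{"translation":[0,220,0],"angular":[0,0,0],"jaw":0},{"translation":[0,220,0],"angular":[0,0,0],"jaw":0},{"translation":[0,220,0],"angular":[0,0,0],"jaw":0},{"translation":[0,220,0],"angular":[0,0,0],"jaw":0},{"translation":[0,220,0],"angular":[0,0,0],"jaw":0}]'
python3 -c "
from h import *
go([501,-365.5,100],0);i=snap('wrist','w11.png');im=cv2.imread('pics/w11.png')[20:270,180:500];cv2.imwrite('pics/w11c.png',cv2.resize(im,None,fx=2.4,fy=2.4))
for p in([505,-306,50],[501,-365.5,50],[494.5,-427,50]):print(proj('wrist',p,i))"
```

```text
t: 28.95
ee_pos: [431.1, -140.1, 179.4]
orientation: [3.141, -0.001, 0.002]
ft_force: [1.8, 0.5, -0.2]
width: 0.4
grasp_force: 0.0
t: 29.95
ee_pos: [431.4, -357.0, 178.9]
orientation: [-3.142, -0.002, -0.0]
ft_force: [0.1, -0.2, 0.2]
width: 0.8
grasp_force: 0.0
t 29.95 tcp [ 431.4 -357.   178.9] shift [69.6  8.6 78.9] turn [-0.     -0.      0.0012]
[265.10757844 119.05986224]
[328.30029305 122.50801876]
[392.45812224 130.75308807]
```

View pics/w11c.png

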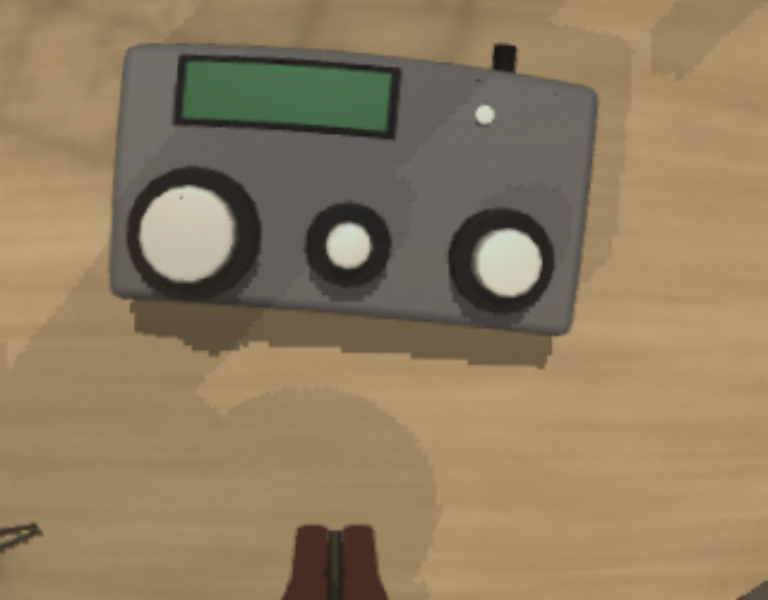

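Run:
```python
from h import *
P=[(258.3,117.5),(325,122),(391.7,129.2)]
a=cv2.imread('pics/top0.png');g=cv2.cvtColor(a,cv2.COLOR_BGR2GRAY)[200:240,400:480]
_,l,s,c=cv2.connectedComponentsWithStats((g>170).astype(np.uint8))
print([(np.round(c[k]+[400,200],1).tolist(),int(s[k,4])) for k in range(1,len(s)) if s[k,4]>15])
for z in(45,55,65,75):
    q=[at('wrist',p,z) for p in P];print(z,[x[:2].tolist() for x in q],np.linalg.norm(q[0]-q[2]))
for z in(45,55,65,75):print(z,[at('top',c[k]+[400,200],z)[:2].tolist() for k in range(1,len(s)) if s[k,4]>15])
```

```text
[([400.8, 214.4], 29), ([420.8, 215.9], 124), ([442.6, 218.4], 22), ([464.3, 221.0], 62), ([476.2, 232.6], 89)]
45 [[506.6, -298.7], [501.2, -362.7], [495.7, -427.6]] 129.36004019789115
55 [[506.9, -300.7], [501.8, -362.5], [496.3, -425.2]] 124.95043017132834
65 [[507.2, -302.6], [502.3, -362.3], [497.0, -422.8]] 120.63200238742618
75 [[507.6, -304.6], [502.8, -362.1], [497.7, -420.5]] 116.32205293924277
45 [[510.9, -248.9], [508.3, -306.6], [503.0, -369.7], [497.2, -432.3], [464.9, -465.8]]
55 [[509.8, -246.5], [507.2, -303.7], [501.9, -366.2], [496.2, -428.2], [464.2, -461.4]]
65 [[508.7, -244.1], [506.1, -300.7], [500.9, -362.6], [495.2, -424.2], [463.5, -457.1]]
75 [[507.6, -241.7], [505.1, -297.8], [499.8, -359.1], [494.2, -420.1], [462.8, -452.7]]
```

```bash
python3 -m creep '[{"translation":[35,3,0],"angular":[0,0,0],"jaw":0},{"translation":[70.5,6,0],"angular":[0,0,0],"jaw":0},{"translation":[70.5,6,30],"angular":[0,0,0],"jaw":0},{"translation":[70.5,6,60],"angular":[0,0,0],"jaw":0},{"translation":[70.5,6,85],"angular":[0,0,0],"jaw":0},{"translation":[70.5,6,100],"angular":[0,0,0],"jaw":0},{"translation":[70.5,6,108],"angular":[0,0,0],"jaw":0},{"translation":[70.5,6,112],"angular":[0,0,0],"jaw":0}]'
python3 -c "
from h import *
go([502,-363,60],0);snap('wrist','w12.png');im=cv2.imread('pics/w12.png')[130:330,160:480];cv2.imwrite('pics/w12c.png',cv2.resize(im,None,fx=2.4,fy=2.4))"
```

```text
t: 31.0
ee_pos: [501.9, -364.2, 66.9]
orientation: [3.141, -0.0, 0.001]
ft_force: [1.3, -0.7, 0.2]
width: 0.7
grasp_force: 0.0
t 31.0 tcp [ 501.9 -364.2   66.9] shift [ 0.  -1.2  6.9] turn [ 0.0003 -0.0005 -0.0001]
```

View pics/w12c.png

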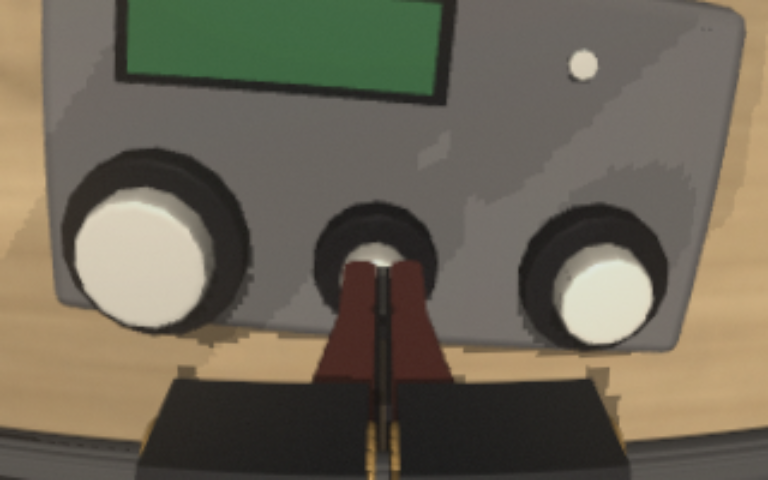

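The fingertips are over the small key (378,250 in the crop), and the keys stand well above their housings. Pressing.

```bash
python3 -m creep '[{"translation":[0,-1,1],"angular":[0,0,0],"jaw":0},{"translation":[0,-1,2],"angular":[0,0,0],"jaw":0},{"translation":[0,-1,3],"angular":[0,0,0],"jaw":0},{"translation":[0,-1,4],"angular":[0,0,0],"jaw":0},{"translation":[0,-1,5],"angular":[0,0,0],"jaw":0},{"translation":[0,-1,6],"angular":[0,0,0],"jaw":0},{"translation":[0,-1,7],"angular":[0,0,0],"jaw":0},{"translation":[0,-1,8],"angular":[0,0,0],"jaw":0}]'
```

```text
t: 32.05
ee_pos: [501.6, -363.0, 58.8]
orientation: [3.142, -0.0, -0.0]
ft_force: [-0.6, 1.0, 2.7]
width: 0.4
grasp_force: 1.1
```

```bash
python3 -m creep '[{"translation":[0,0,0.5],"angular":[0,0,0],"jaw":0},{"translation":[0,0,1],"angular":[0,0,0],"jaw":0},{"translation":[0,0,1.5],"angular":[0,0,0],"jaw":0},{"translation":[0,0,2],"angular":[0,0,0],"jaw":0},{"translation":[0,0,2.5],"angular":[0,0,0],"jaw":0},{"translation":[0,0,3],"angular":[0,0,0],"jaw":0},{"translation":[0,0,3],"angular":[0,0,0],"jaw":0},{"translation":[0,0,3],"angular":[0,0,0],"jaw":0}]'
```

```text
t: 33.05
ee_pos: [501.7, -363.1, 55.7]
orientation: [3.142, -0.0, 0.0]
ft_force: [-1.1, 1.2, 3.4]
width: 0.8
grasp_force: 2.0
```

```bash
python3 -m creep '[{"translation":[0,0,0.5],"angular":[0,0,0],"jaw":0},{"translation":[0,0,1],"angular":[0,0,0],"jaw":0},{"translation":[0,0,1.5],"angular":[0,0,0],"jaw":0},{"translation":[0,0,2],"angular":[0,0,0],"jaw":0},{"translation":[0,0,2.5],"angular":[0,0,0],"jaw":0},{"translation":[0,0,2.5],"angular":[0,0,0],"jaw":0},{"translation":[0,0,2.5],"angular":[0,0,0],"jaw":0},{"translation":[0,0,2.5],"angular":[0,0,0],"jaw":0}]'
```

```text
t: 34.05
ee_pos: [501.7, -363.1, 54.2]
orientation: [3.141, -0.0, 0.0]
ft_force: [-4.0, 3.2, 13.6]
width: 0.6
grasp_force: 6.6
```

The small key bottomed out at z≈54, so its top is at about 60. Medium key next.

```bash
python3 -m creep '[{"translation":[0,0,-8],"angular":[0,0,0],"jaw":0},{"translation":[0,0,-22],"angular":[0,0,0],"jaw":0},{"translation":[-3,31,-22],"angular":[0,0,0],"jaw":0},{"translation":[-5.5,62,-22],"angular":[0,0,0],"jaw":0},{"translation":[-5.5,62,-22],"angular":[0,0,0],"jaw":0},{"translation":[-5.5,62,-22],"angular":[0,0,0],"jaw":0},{"translation":[-5.5,62,-15],"angular":[0,0,0],"jaw":0},{"translation":[-5.5,62,-10],"angular":[0,0,0],"jaw":0}]'
python3 -m creep '[{"translation":[0,0,3],"angular":[0,0,0],"jaw":0},{"translation":[0,0,5],"angular":[0,0,0],"jaw":0},{"translation":[0,0,7],"angular":[0,0,0],"jaw":0},{"translation":[0,0,8],"angular":[0,0,0],"jaw":0},{"translation":[0,0,9],"angular":[0,0,0],"jaw":0},{"translation":[0,0,10],"angular":[0,0,0],"jaw":0},{"translation":[0,0,10],"angular":[0,0,0],"jaw":0},{"translation":[0,0,10],"angular":[0,0,0],"jaw":0}]'
```

```text
t: 35.05
ee_pos: [496.0, -424.0, 62.6]
orientation: [-3.141, -0.001, 0.001]
ft_force: [-1.1, -0.0, -0.5]
width: 0.7
grasp_force: 0.0
t: 36.05
ee_pos: [496.2, -424.9, 54.3]
orientation: [-3.141, 0.0, -0.0]
ft_force: [-2.7, 5.6, 12.4]
width: 0.6
grasp_force: 5.9
```

Medium is fully down. Now the large key, +124 mm in y and +11 mm in x.

```bash
python3 -m creep '[{"translation":[0,0,-8],"angular":[0,0,0],"jaw":0},{"translation":[0,0,-24],"angular":[0,0,0],"jaw":0},{"translation":[3,-40,-24],"angular":[0,0,0],"jaw":0},{"translation":[7,-80,-24],"angular":[0,0,0],"jaw":0},{"translation":[10.5,-123.5,-24],"angular":[0,0,0],"jaw":0},{"translation":[10.5,-123.5,-24],"angular":[0,0,0],"jaw":0},{"translation":[10.5,-123.5,-16],"angular":[0,0,0],"jaw":0},{"translation":[10.5,-123.5,-10],"angular":[0,0,0],"jaw":0}]'
python3 -m creep '[{"translation":[0,0,3],"angular":[0,0,0],"jaw":0},{"translation":[0,0,5],"angular":[0,0,0],"jaw":0},{"translation":[0,0,7],"angular":[0,0,0],"jaw":0},{"translation":[0,0,8],"angular":[0,0,0],"jaw":0},{"translation":[0,0,9],"angular":[0,0,0],"jaw":0},{"translation":[0,0,10],"angular":[0,0,0],"jaw":0},{"translation":[0,0,10],"angular":[0,0,0],"jaw":0},{"translation":[0,0,10],"angular":[0,0,0],"jaw":0}]'
```

```text
t: 37.05
ee_pos: [506.7, -302.8, 62.8]
orientation: [3.141, -0.002, 0.001]
ft_force: [0.1, 0.3, -0.6]
width: 0.8
grasp_force: 0.0
t: 38.05
ee_pos: [506.9, -301.9, 54.2]
orientation: [3.141, 0.0, 0.001]
ft_force: [-4.8, -2.1, 11.1]
width: 0.5
grasp_force: 5.9
```

```bash
python3 -m creep '[{"translation":[0,0,-8],"angular":[0,0,0],"jaw":0},{"translation":[0,0,-24],"angular":[0,0,0],"jaw":0},{"translation":[-3,30,-24],"angular":[0,0,0],"jaw":0},{"translation":[-5,61.5,-24],"angular":[0,0,0],"jaw":0},{"translation":[-5,61.5,-24],"angular":[0,0,0],"jaw":0},{"translation":[-5,61.5,-24],"angular":[0,0,0],"jaw":0},{"translation":[-5,61.5,-16],"angular":[0,0,0],"jaw":0},{"translation":[-5,61.5,-10],"angular":[0,0,0],"jaw":0}]'
python3 -m creep '[{"translation":[0,0,3],"angular":[0,0,0],"jaw":0},{"translation":[0,0,5],"angular":[0,0,0],"jaw":0},{"translation":[0,0,7],"angular":[0,0,0],"jaw":0},{"translation":[0,0,8],"angular":[0,0,0],"jaw":0},{"translation":[0,0,9],"angular":[0,0,0],"jaw":0},{"translation":[0,0,10],"angular":[0,0,0],"jaw":0},{"translation":[0,0,10],"angular":[0,0,0],"jaw":0},{"translation":[0,0,10],"angular":[0,0,0],"jaw":0}]'
python3 -m creep '[{"translation":[0,0,-8],"angular":[0,0,0],"jaw":0},{"translation":[0,0,-30],"angular":[0,0,0],"jaw":0},{"translation":[0,0,-70],"angular":[0,0,0],"jaw":0},{"translation":[0,0,-120],"angular":[0,0,0],"jaw":0},{"translation":[-40,0,-120],"angular":[0,0,0],"jaw":0},{"translation":[-80,0,-120],"angular":[0,0,0],"jaw":0},{"translation":[-80,0,-120],"angular":[0,0,0],"jaw":0},{"translation":[-80,0,-120],"angular":[0,0,0],"jaw":0}]'
python3 -c "
from h import *
snap('top','t2.png');im=cv2.imread('pics/t2.png')[140:290,100:500];cv2.imwrite('pics/t2c.png',cv2.resize(im,None,fx=2,fy=2))"
```

```text
t: 39.05
ee_pos: [501.5, -362.0, 62.5]
orientation: [-3.141, -0.001, 0.001]
ft_force: [0.9, 0.2, 0.4]
width: 0.6
grasp_force: 0.0
t: 40.05
ee_pos: [501.7, -362.9, 54.2]
orientation: [-3.141, 0.0, -0.0]
ft_force: [-2.9, 4.9, 12.1]
width: 0.5
grasp_force: 6.2
t: 41.05
ee_pos: [422.4, -363.8, 173.6]
orientation: [3.14, -0.001, 0.002]
ft_force: [0.3, -0.1, -0.1]
width: 0.2
grasp_force: 0.0
```

View pics/t2c.png

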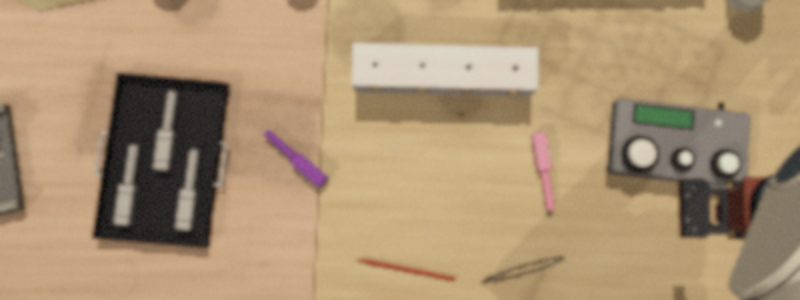

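The three pins lie apart in the tray (125,190; 165,135; 187,190). The block stands empty and unmoved, and the gripper is clear. Handing in.

```bash
python3 -c "
from workcell import ctrl
print(ctrl.close_job())"
```

```text
the job is handed in; nothing more can be done
None
```

I drew all three pins out without shifting the block, laid them flat and apart in the tray, and pressed the keys small, medium, large, small, each fully down and released; the job was handed in at about 41 s, and no verdict came back.

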